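# Hold the overlocker's sprung looper cover half open for rethreading

### The arm

A 6-joint arm with a two-finger parallel gripper is mounted at the origin on the work surface. World frame = base frame: x ahead of the robot, y to its left, z up, the work surface at z = 0. Lengths are in mm, angles in rad, forces in N, time in s.
With the tool pointing down it reaches from about 300 to 775 mm from the base axis. Payload 14.6 kg.
Tool frame: the origin (TCP) lies on the centre line of the jaws, within the pads' length; the fingertips stand 8 mm ahead of it and the grasp point (between the pads) lies 11 mm behind it; z points along the fingers, y is the line along which they close (so a half turn about z gives the same grasp; the last joint's range is limited). The gripper opens to 94 mm and grips with 3 to 60 N. Pads are 16 mm wide; open, the fingers measure 119 mm over their backs; the gripper's body (75 mm by 177 mm) begins 78 mm behind the grasp point.
Start: joints at [1.183, 0.3, 1.521, -0, 1.321, -0.067], TCP at [173.426, 521.932, 213.446] pointing down, gripper open.
Joint ranges: [-3.03, 3.03], [-0.79, 2.21], [0.23, 2.52], [-1.04, 4.18], [0, 3.07], [-2.55, 2.55]. Speed limits (rad/s): [2.22, 2.22, 2.57, 3.14, 3.14, 3.14].

### API

Orientations are given as [roll, pitch, yaw] about the fixed x, y, z axes, in that order (R = Rz(yaw) Ry(pitch) Rx(roll)).
In Python, from cell import manip gives the robot as it stands.
- The arm moves only by the tool jog_arm, never from a script. Its argument "rows" is one flat list of numbers, 7 for each row, row after row: the shift along the world's x, y, z in cm, then the turn, a rotation vector about the world's x, y, z in rad, then the closure, from 0 (fully open) to 1 (shut). In form: [dx, dy, dz, rx, ry, rz, fingers, dx, dy, dz, rx, ry, rz, fingers, ...]. A call has 1 to 20 rows; each row shifts and turns the commanded pose from where the row before left it; what a row does not reach is not made up. A row lasts 1/12 s, in which the tool goes at most 41.7 mm and 7.16 degrees, less where a joint would pass 70% of its speed; a pose out of reach is approached as far as the arm can. A call with a gripper value outside its range is refused whole. The fingers move at their own pace and stop on an object; "newtons" is the grip in N (left out, the last holds). Time passes only in rows, so rows that do not move let the fingers close. It gives the time, the measured TCP pose, the force, the opening and the grip force at its end, in the units of the state.
- manip.read_state(): the state, without advancing time (a new reading comes with each control period).
- manip.camera(name): name is "scene" or "top"; returns (picture, depth): 480x640x3 uint8, blue, green, red; 480x640 float32, mm along the optical axis (not along the pixel's ray), 0 where there is no reading.
- manip.camera_model(name): a dict with "K" (3x3 intrinsics, pixels), "R" (3x3) and "t" (3): a world point X has camera coordinates R X + t. Camera axes: x right, y down, z forward; pixel columns grow to the right and rows downward; lengths in mm; the calibration is good to about 2 mm. A picture is of the moment at which its call begins. camera_model takes no time and is no camera call.
- manip.sign_off(): hands the job in; it is judged then, once.
The state is a dict: "clock": time; "joints": joint angles; "qd": joint speeds; "effort": joint torques, N m; "eef_pos": TCP position; "eef_rot": TCP orientation; "wrist_force": force on the tool from outside, world axes, zero at the start; "moment": the same for the moment, N m; "finger_gap": finger opening in mm; "finger_force": force on a finger pad.
Only numpy, scipy, OpenCV 4.12 (cv2) and the standard library are available. Lean on these libraries where they do the work, as an engineer would, in place of code of your own. Each camera call takes 0.05 s, during which the arm holds its last target. There are 200 camera calls.

### The job

I am rethreading the lower looper of the overlocker: first set the tension-release lever on top of the machine to its middle (green) mark, standing straight up, and leave it there. Then take the finger pull of the sprung front cover, slide the cover sideways against its spring to half of its travel - never near the far end of the slide, where it unhooks - and hold it there steadily for at least three seconds; finish while still holding it. Do not disturb the other things on the ledge.

Things in the scene. Friction and masses are not known exactly. Their poses are not given: they have to be found in the camera images.
- overlocker: Ivory overlock machine, fixed. Origin: centre of its underside; x from front (robot side) to back, y to the left for someone facing its front, z up. Base x -125 to 125, y +-145, 105 mm high; head beam x -40 to 120, y -145 to 130, z 175 to 255, on a column at y -145 to -40; thread mast behind, x 128 to 165, up to z 280; spool stand to x 208. Place and yaw vary.
- tension_lever (a joint): Tension-release lever on the head's top, right side: steel arm, black knob, swings front to back about the machine's y. 0 rad = leans 0.6 rad to the front (black mark); 0.6 = straight up, middle green mark; 1.2 = leans 0.6 rad back (red mark). No spring: friction (about 1.5 N at the knob) keeps it where it is left.
- lever_knob (a point): Centre of the lever's knob, 65 mm from the hinge: black rounded block with a white stripe, 14 mm wide along machine y, 16 mm front to back, 22 mm along the arm; free on all sides, 54 mm above the head's top at 0 rad, 65 mm when upright.
- lever_hinge (a point): Hinge axis of the lever, at (-5, -95, 255) mm in the machine's frame, level with the head's top, inside a grey half-round boss (radius 26 mm, 30 mm wide) that carries the three marks.
- looper_cover (a joint): Pale blue angle-shaped shutter, 193 mm wide, over the base's front; its top flange spans x -131 to -73 mm, upper face at z 111 mm. Slides along machine -y (right for someone facing the machine). 0 m = shut, 0.020 = half, 0.040 = end of travel, where it would unhook. A spring always pulls it shut: about 3 N when shut, 7 N at half, 11 N at the end.
- cover_pull (a point): Dark teal finger pull on the cover's top flange, moving with it: upright rib 36 mm long (machine x), 10 mm thick (machine y), 22 mm high. This point: centre of its foot on the flange, at (-106, 45, 111) mm in the machine's frame when shut; axes as the machine's. The head's front face is 66 mm behind it; nothing stands beside it.
- button_box: Wooden button box 63 x 93 x 36 mm in the open top drawer of the fixed pale blue drawer stack (260 wide, 320 deep, 275 mm high, drawer pulled out 190 mm to the robot side) on the left of the ledge. Origin: centre of its underside. Leave alone.
- thimble: Steel thimble, 19 mm wide, 23 mm high, in the open drawer. Origin: centre of its underside. Leave alone.
- glass_jar: Glass jar with steel lid, 72 mm wide, 100 mm high, on top of the drawers. Origin: centre of its underside. Leave alone.
- lint_roller: Lint roller, 235 mm long, with red plastic handle, lying on top of the drawers. Origin: on its underside, between handle and roller. Leave alone.
- thread_cone: Orange cone of thread, 60 mm wide, 92 mm high, standing on the ledge in front of the machine, to its right. Origin: centre of its underside. Leave alone.
- tweezers: Steel threading tweezers, 130 mm long, 8 mm high, lying on the ledge in front of the machine. Origin: centre, on the ledge. Leave alone.
- shears: Dressmaking shears with orange handles, 200 mm long, 11 mm high, lying on the ledge to the right of the machine. Origin: under the pivot. Leave alone.

How it is judged:
By the outcome, as a careful person would: the job done as asked, in the order asked, and still so for the second after the job is handed in, while the arm keeps its last pose, push and grip.
It also fails if it takes over 48 s, if anything falls off the work surface, if the arm or the gripper's body presses on something with over 40 N, if the wrist force passes 120 N, or if a joint passes its speed limit or range.

## Working session

There is one attempt and no reset: what is moved stays moved. The work goes in short steps, Python scripts to look and compute and a tool call to move; the robot and the scene stay as the last step left them, time stands still between calls to the robot, and variables do not carry over. Pictures are saved under pics/ and viewed, at most 10 in all, crops included, and the job is handed in when it is done.

Besides the shell and the picture viewer there is one more tool, called after ">>>" as name(argument=value, ...), one argument or row to a line, values as JSON. jog_arm: Moves the arm, as the interface text tells. Its arguments: {"type":"object","properties":{"rows":{"type":"array"},"newtons":{"type":"number"}},"required":["rows"]}

```bash
mkdir -p pics; python3 - <<'E'
from cell import manip
import cv2,numpy as np
for n in("scene","top"):
    p,d=manip.camera(n); cv2.imwrite(f"pics/{n}0.png",p); np.save(f"pics/{n}0.npy",d)
    m=manip.camera_model(n); R=np.array(m["R"]);print(n,np.array(m["K"]).tolist(),(-R.T@np.array(m["t"])).round(),R.round(3).tolist(),(d>0).mean())
print(manip.read_state())
E
```

```text
scene [[587.0131173097683, 0.0, 316.27470390810015], [0.0, 587.0131173097683, 245.68867941786868], [0.0, 0.0, 1.0]] [ 357.  839. 1360.] [[-0.989, -0.149, 0.014], [-0.127, 0.794, -0.594], [0.077, -0.589, -0.804]] 0.9959342447916667
top [[538.4804989662009, 0.0, 315.07558713462845], [0.0, 538.4804989662009, 232.7128417037959], [0.0, 0.0, 1.0]] [ 354.  -13. 1667.] [[-0.024, -1.0, 0.017], [-0.998, 0.023, -0.062], [0.062, -0.019, -0.998]] 0.9960091145833333
{'clock': 0.1, 'joints': array([ 1.18341977e+00,  3.00442751e-01,  1.52151167e+00, -7.40299368e-06,
        1.32068386e+00, -6.66077818e-02]), 'qd': array([-2.56650399e-04, -1.67252809e-03, -1.14533073e-03,  1.44002686e-03,
        8.87048506e-05,  9.16428709e-04]), 'effort': array([ 2.38920344e-03, -5.32648408e+01, -3.53279901e+01,  7.10353651e-02,
        2.35564588e-02, -8.15371391e-05]), 'eef_pos': array([173.33791035, 521.73842444, 212.93123412]), 'eef_rot': array([-3.14054887e+00, -6.24404664e-05,  2.82082568e+00]), 'wrist_force': array([ 0.5801236 , -0.51741168,  0.22522294]), 'moment': array([ 0.00979732, -0.00748833,  0.07000951]), 'finger_force': 0.0, 'finger_gap': 94.33129719872215}
```

View pics/scene0.png

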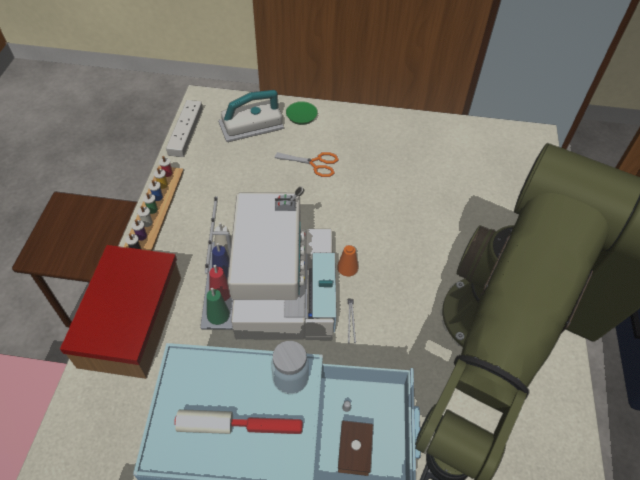

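View pics/top0.png

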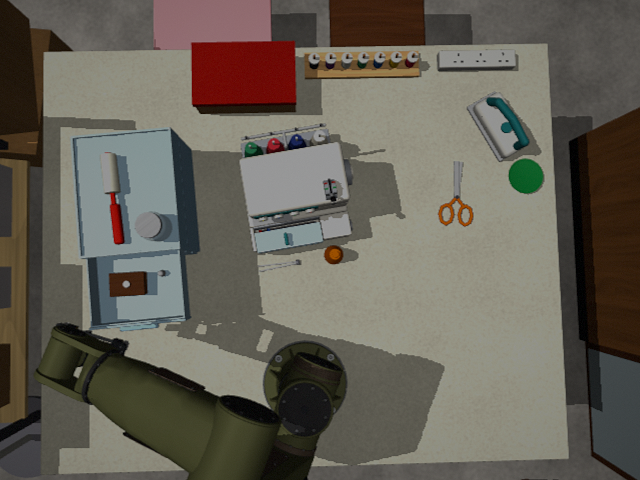

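The scene view shows the machine with its lever knob near (300,190) and the teal pull near (325,283). In the top view the knob is near (330,188) and the pull near (288,239). The drawers are on the left, with the cone and tweezers in front of the machine. I'll enlarge both views next.

```bash
cat > h.py <<'E'
import cv2,numpy as np
from cell import manip
def cam(n):
    m=manip.camera_model(n); return [np.array(m[k],float) for k in("K","R","t")]
def ray(n,uv):
    K,R,t=cam(n); d=R.T@np.linalg.solve(K,[uv[0],uv[1],1]); return -R.T@t,d
def plane(n,uv,z):
    c,d=ray(n,uv); return c+d*(z-c[2])/d[2]
def tri(uvs,uvt):
    c1,d1=ray("scene",uvs);c2,d2=ray("top",uvt)
    s=np.linalg.lstsq(np.c_[d1,-d2],c2-c1,rcond=None)[0]
    a,b=c1+d1*s[0],c2+d2*s[1]; return (a+b)/2,np.linalg.norm(a-b)
def cloud(n,d):
    K,R,t=cam(n); v,u=np.mgrid[:480,:640]
    p=np.stack([(u-K[0,2])/K[0,0]*d,(v-K[1,2])/K[1,1]*d,d],-1); return (p-t)@R
def proj(n,X):
    K,R,t=cam(n); p=K@(R@np.asarray(X,float)+t); return p[:2]/p[2]
E
python3 - <<'E'
from h import *
s=cv2.imread("pics/scene0.png");t=cv2.imread("pics/top0.png")
a=cv2.resize(s[180:340,200:360],(560,560)[:2] and (400,400),interpolation=cv2.INTER_CUBIC)
b=cv2.resize(t[130:270,230:370],(400,400),interpolation=cv2.INTER_CUBIC)
cv2.imwrite("pics/z0.png",np.hstack([a,b]))
for n,im in(("scene",s),("top",t)):
    d=np.load(f"pics/{n}0.npy");P=cloud(n,d);hsv=cv2.cvtColor(im,cv2.COLOR_BGR2HSV)
    # machine head top plane: white, z 245..265
    m=(P[...,2]>240)&(P[...,2]<268)&(hsv[...,1]<60)&(P[...,0]>300)&(P[...,1]<300)
    l,st=cv2.connectedComponentsWithStats(m.astype(np.uint8))[1:3];k=1+st[1:,4].argmax();q=P[l==k]
    print(n,"head z",np.median(q[:,2]),cv2.minAreaRect(q[:,:2].astype(np.float32)),len(q))
    # light blue cover
    m=(hsv[...,0]>85)&(hsv[...,0]<110)&(hsv[...,1]>40)&(P[...,2]>100)&(P[...,2]<120)&(P[...,1]<230)
    q=P[m];print("cover z",np.median(q[:,2]),cv2.minAreaRect(q[:,:2].astype(np.float32)),len(q))
    # pull
    m=(hsv[...,0]>80)&(hsv[...,0]<105)&(hsv[...,1]>110)&(hsv[...,2]<140)&(P[...,2]>100)&(P[...,2]<150)&(P[...,1]<230)
    q=P[m];print("pull",q.mean(0),q.max(0),np.argwhere(m).mean(0)[::-1],len(q))
    m=(P[...,2]>300)&(P[...,2]<340)&(P[...,1]<50)&(P[...,1]>-150)&(P[...,0]>400)&(P[...,0]<700)
    q=P[m];print("knob",len(q), q.mean(0) if len(q) else 0,q.min(0),q.max(0),np.argwhere(m).mean(0)[::-1])
E
```

```text
scene head z 254.55073567075254 ((586.4803466796875, 14.2437744140625), (163.3977813720703, 280.0234680175781), 8.888707160949707) 6071
cover z 112.27554470801982 ((620.356689453125, -255.22042846679688), (161.94117736816406, 807.6188354492188), 22.095157623291016) 204
pull [ 753.27885736 -583.96933818  126.36242842] [839.01540799  50.92201251 142.40858499] [254.72384937 106.58158996] 239
knob 61 [521.42484943 -81.05409331 314.2379998 ] [511.75348067 -94.99302838 300.18578307] [532.434953   -74.19605743 323.49202899] [299.26229508 191.        ]
top head z 254.69502668513977 ((588.2504272460938, 11.323577880859375), (160.8241729736328, 275.4283752441406), 8.632782936096191) 5875
cover z 112.62396949999697 ((581.4834594726562, -259.22064208984375), (166.61778259277344, 843.408935546875), 26.791955947875977) 197
pull [ 741.78192663 -584.91971866  126.74169328] [840.27465869  46.99759684 143.05611484] [498.27944112 128.91217565] 501
knob 44 [520.92690819 -86.93513835 318.21248651] [511.89887376 -93.32177379 304.26957522] [531.74757361 -80.36741266 327.17182128] [333.5 199.5]
```

View pics/z0.png

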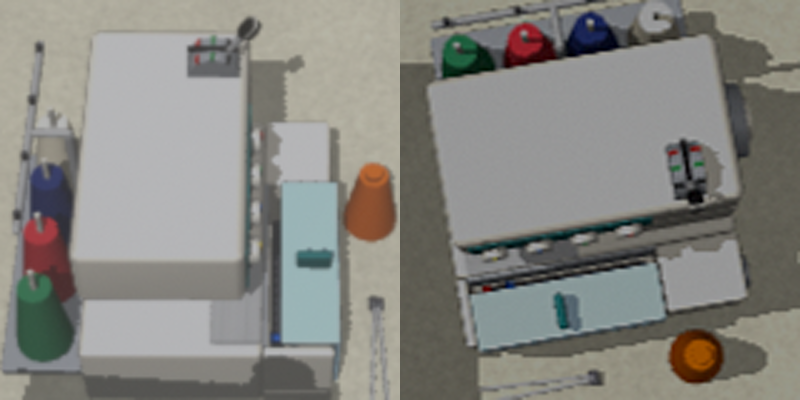

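The zoom shows the lever leaning to the front (knob near scene (250,25)/2.5 in the crop) and the pull mid-cover in both views. Next I'll triangulate the pull and the knob and check them against the machine frame.

```bash
python3 - <<'E'
from h import *
pts={}
for n,box,kb in(("scene",(310,275,340,292),(293,183,308,200)),("top",(280,228,300,250),(324,190,342,206))):
    im=cv2.imread(f"pics/{n}0.png");hsv=cv2.cvtColor(im,cv2.COLOR_BGR2HSV);P=cloud(n,np.load(f"pics/{n}0.npy"))
    def comp(m,b):
        k=np.zeros(m.shape,np.uint8);k[b[1]:b[3],b[0]:b[2]]=m[b[1]:b[3],b[0]:b[2]]
        _,l,st,c=cv2.connectedComponentsWithStats(k);i=1+st[1:,4].argmax();return l==i,c[i]
    m,c=comp((P[...,2]>126)&(P[...,2]<140)&(hsv[...,1]>100),box);pts[n,"pull"]=c
    print(n,"pull top",c,m.sum(),P[m].mean(0),np.median(P[m][:,2]),P[m].min(0),P[m].max(0))
    m,c=comp((P[...,2]>296)&(P[...,2]<335),kb);pts[n,"knob"]=c
    print(n,"knob",c,m.sum(),P[m].mean(0),P[m].min(0),P[m].max(0))
    m=(hsv[...,0]>85)&(hsv[...,0]<110)&(hsv[...,1]>30)&(P[...,2]>106)&(P[...,2]<116)&(P[...,0]>350)&(P[...,0]<520)&(P[...,1]>-150)&(P[...,1]<150)
    r=cv2.minAreaRect(P[m][:,:2].astype(np.float32));print("flange",np.median(P[m][:,2]),r)
    m=(hsv[...,0]>3)&(hsv[...,0]<20)&(hsv[...,1]>150)&(P[...,2]>5)&(P[...,2]<110)&(P[...,0]>300)&(P[...,0]<500)&(P[...,1]>-200)&(P[...,1]<20)
    print("cone",P[m].min(0),P[m].max(0))
for k in("pull","knob"):print(k,tri(pts["scene",k],pts["top",k]))
c,s=np.cos(.153),np.sin(.153);R=np.array([[c,-s,0],[s,c,0],[0,0,1]]);o=np.array([546.7,14.1,0])
for nm,p in dict(pull=(-106,45,133),hinge=(-5,-95,255),knob0=(-41.7,-95,308.6),up=(-5,-95,320)).items():
    X=o+R@p;print(nm,X.round(1),proj("scene",X).round(1),proj("top",X).round(1))
E
```

```text
scene pull top [325.41666667 281.58333333] 24 [435.92892251  46.10438006 133.37874398] 133.764312603819 [422.11941421  40.55128856 127.80283367] [449.23320192  50.92201251 137.68562513]
scene knob [299.01538462 191.24615385] 65 [522.03931559 -81.07564782 313.22056485] [511.75348067 -94.99302838 297.31090285] [532.56768876 -74.19605743 323.49202899]
flange 111.10233928613918 ((440.564208984375, 37.493892669677734), (54.90074920654297, 194.4724884033203), 8.72618579864502)
cone [ 367.98297072 -105.20839546    5.71918921] [413.50942395 -62.08211689  99.79477482]
top pull top [285.93548387 238.64516129] 31 [434.6072808   41.56524354 132.15584183] 132.4012920792103 [419.37305392  35.96032305 126.90090674] [450.76713657  46.99759684 138.47751699]
top knob [333.46666667 199.4       ] 45 [521.24625117 -86.882903   317.72740668] [511.89887376 -93.32177379 296.38389403] [535.29734241 -80.36741266 327.17182128]
flange 110.76209481838322 ((459.9975891113281, 38.35673904418945), (97.25247955322266, 189.97547912597656), 8.463186264038086)
cone [ 362.38704158 -123.90537847    6.06447934] [414.7044457  -72.67020231  98.07777095]
pull (array([435.63138887,  41.77742151, 126.65871892]), np.float64(1.4687571250409308))
knob (array([522.94197798, -87.52380794, 305.88262866]), np.float64(0.4849162258880401))
pull [435.1  42.4 133. ] [326.  280.5] [285.6 238.5]
hinge [556.2 -80.6 255. ] [285.5 205.5] [329.5 189.2]
knob0 [520.  -86.1 308.6] [300.2 191.1] [333.  200.3]
up [556.2 -80.6 320. ] [284.7 187.8] [330.6 185.5]
```

The measurements agree with each other and with the given sizes. The machine origin is near (546.7, 14.1) with yaw 0.153, the lever is near 0 rad and the cover is shut. I'll lift clear and travel to above the knob.

>>> jog_arm(
  rows=[0,0,2.4,0,0,0,0,0,0,2.4,0,0,0,0,0,0,2.4,0,0,0,0,0,0,2.4,0,0,0,0,0,0,2.4,0,0,0,0,0,0,2.4,0,0,0,0,0,0,2.4,0,0,0,0,0,0,2.4,0,0,0,0,1.4,-2.4,0,0,0,0.04,0,1.4,-2.4,0,0,0,0.04,0,1.4,-2.4,0,0,0,0.04,0,1.4,-2.4,0,0,0,0.04,0,1.4,-2.4,0,0,0,0.04,0,1.4,-2.4,0,0,0,0.04,0,1.4,-2.4,0,0,0,0.04,0,1.4,-2.4,0,0,0,0.04,0,1.4,-2.4,0,0,0,0.04,0,1.4,-2.4,0,0,0,0.04,0,1.4,-2.4,0,0,0,0.04,0,1.4,-2.4,0,0,0,0.04,0],
)

```text
clock: 1.77
eef_pos: [341.8, 232.6, 405.3]
eef_rot: [-3.141, -0.0, -2.98]
wrist_force: [0.5, 1.1, -0.1]
finger_gap: 93.9
finger_force: 0.0
```

>>> jog_arm(
  rows=[1.4,-2.4,0,0,0,0,0,1.4,-2.4,0,0,0,0,0,1.4,-2.4,0,0,0,0,0,1.4,-2.4,0,0,0,0,0,1.4,-2.4,0,0,0,0,0,1.4,-2.4,0,0,0,0,0,1.4,-2.4,0,0,0,0,0,1.4,-2.4,0,0,0,0,0,1.4,-2.4,0,0,0,0,0,1.4,-2.4,0,0,0,0,0,1.4,-2.4,0,0,0,0,0,1.4,-2.4,0,0,0,0,0,0,0,0,0,0,0,0,0,0,0,0,0,0,0,0,0,0,0,0,0,0],
)

```text
clock: 3.02
eef_pos: [509.2, -53.7, 405.3]
eef_rot: [3.141, -0.0, -2.982]
wrist_force: [-0.4, -0.5, -0.5]
finger_gap: 94.1
finger_force: 0.0
```

>>> jog_arm(
  rows=[0.6,-1.6,0,0,0,-0.006,0.3,0.6,-1.65,0,0,0,0,0.3,0,0,-1.8,0,0,0,0.3,0,0,-1.8,0,0,0,0.3,0,0,-1.8,0,0,0,0.3,0,0,-1.8,0,0,0,0.3,0,0,-1.8,0,0,0,0.3,0,0,-1.8,0,0,0,0.3,0,0,0,0,0,0,0.3,0,0,0,0,0,0,0.3],
)

```text
clock: 3.85
eef_pos: [521.1, -85.7, 297.8]
eef_rot: [3.141, -0.0, -2.987]
wrist_force: [0.3, -0.2, 0.2]
finger_gap: 66.1
finger_force: 0.0
```

```bash
python3 - <<'E'
from h import *
s,_=manip.camera("scene");t,_=manip.camera("top")
a=cv2.resize(s[140:240,240:340],(400,400),interpolation=cv2.INTER_CUBIC)
b=cv2.resize(t[140:240,280:380],(400,400),interpolation=cv2.INTER_CUBIC)
cv2.imwrite("pics/z1.png",np.hstack([a,b]));print(manip.read_state()["eef_pos"],manip.read_state()["eef_rot"])
E
```

```text
[521.66374989 -86.13641277 299.01978979] [-3.14084537e+00  1.87728539e-03 -2.98766944e+00]
```

View pics/z1.png

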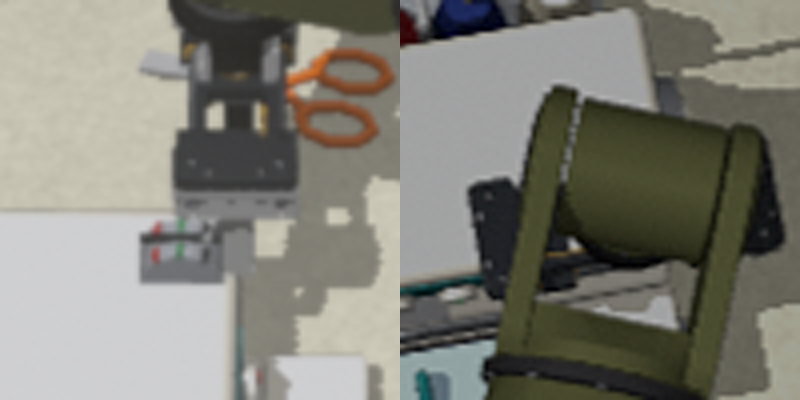

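The scene crop shows the near finger beside the boss at (235,245), hiding the knob. The top view is blocked by the wrist. The pose matches the measurement, so I'll close gently.

>>> jog_arm(
  rows=[0,0,0,0,0,0,1,0,0,0,0,0,0,1,0,0,0,0,0,0,1,0,0,0,0,0,0,1,0,0,0,0,0,0,1,0,0,0,0,0,0,1,0,0,0,0,0,0,1,0,0,0,0,0,0,1,0,0,0,0,0,0,1,0,0,0,0,0,0,1],
  newtons=10,
)

```text
clock: 4.78
eef_pos: [521.2, -85.0, 297.4]
eef_rot: [3.139, -0.0, -2.987]
wrist_force: [-3.8, 11.2, 2.1]
finger_gap: 13.8
finger_force: 10.0
```

>>> jog_arm(
  rows=[0,0.1,0,0,0,0,1,0.4,0.06,0.23,0,0,0,1,0.41,0.06,0.21,0,0,0,1,0.43,0.065,0.18,0,0,0,1,0.44,0.07,0.15,0,0,0,1,0.45,0.07,0.11,0,0,0,1,0.45,0.07,0.08,0,0,0,1,0.46,0.07,0.05,0,0,0,1,0.45,0.07,0.02,0,0,0,1,0,0,0,0,0,0,1,0,0,0,0,0,0,1,0,0,0,0,0,0,1],
)

```text
clock: 5.78
eef_pos: [556.4, -79.5, 307.7]
eef_rot: [3.14, 0.0, -2.988]
wrist_force: [0.7, 5.5, 0.5]
finger_gap: 13.8
finger_force: 10.0
```

>>> jog_arm(
  rows=[0,0.05,0,0,0,0,0.4,0,0,0,0,0,0,0.4,0,0,0,0,0,0,0.4,0,0,0,0,0,0,0.4,0,0,0,0,0,0,0.4,0,0,1.6,0,0,0,0.4,0,0,1.6,0,0,0,0.4,0,0,1.6,0,0,0,0.4,0,0,1.6,0,0,0,0.4,-3,2,0.5,0,0,0,0.4,-3,3,0,0,0,0,0.4,-3,3,0,0,0,0,0.4,-3,3,0,0,0,0,0.4,-2,2.5,0,0,0,0,0.4,0,2,0,0,0,0,0.4,0,2,0,0,0,0,0.4,0,0,0,0,0,0,0.4],
)

```text
clock: 7.2
eef_pos: [417.5, 95.8, 377.1]
eef_rot: [3.141, 0.001, -2.986]
wrist_force: [0.0, -0.9, 1.5]
finger_gap: 56.6
finger_force: 0.0
```

```bash
python3 - <<'E'
from h import *
o={}
for n in("scene","top"):
    im,d=manip.camera(n);o[n]=im;P=cloud(n,d);print(n,proj(n,(556.2,-80.6,320)).round(1))
    m=(P[...,2]>296)&(P[...,2]<336)&(P[...,1]<-55)&(P[...,1]>-110)&(P[...,0]>490)&(P[...,0]<610)
    q=P[m];print(len(q),q.mean(0),q.min(0),q.max(0),np.argwhere(m).mean(0)[::-1]) if len(q) else 0
u,v=proj("scene",(556,-81,310)).astype(int);a=cv2.resize(o["scene"][v-40:v+40,u-40:u+40],(400,400),interpolation=cv2.INTER_CUBIC)
u,v=proj("top",(556,-81,310)).astype(int);b=cv2.resize(o["top"][v-40:v+40,u-40:u+40],(400,400),interpolation=cv2.INTER_CUBIC)
cv2.imwrite("pics/z2.png",np.hstack([a,b]));print(manip.read_state()["eef_pos"])
E
```

```text
scene [284.8 187.8]
67 [550.67115725 -77.05200502 321.82241864] [543.20059799 -86.2051968  297.95222395] [557.78115799 -70.12508063 335.74160387] [286.76119403 188.6119403 ]
top [330.7 185.6]
35 [550.53947717 -82.18154179 328.92059186] [543.88756956 -88.69141144 318.95926065] [559.54676985 -75.62770308 334.95418181] [331.51428571 187.25714286]
[417.89478579  93.75898899 376.75841426]
```

View pics/z2.png

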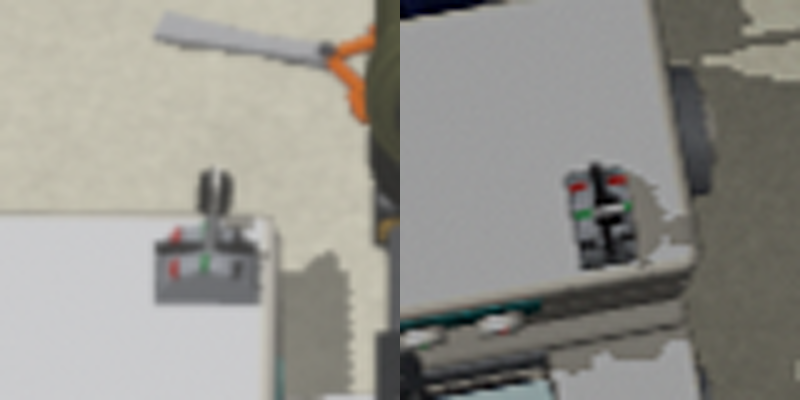

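The lever stands nearly upright, but in the scene crop the knob (217,190) sits slightly to the front of the green mark (205,262). I'll measure it against the boss marks.

```bash
python3 - <<'E'
from h import *
c,s=np.cos(.153),np.sin(.153);R=np.array([[c,-s,0],[s,c,0],[0,0,1]]);o=np.array([546.7,14.1,0])
M=lambda X:(R.T@(np.asarray(X)-o)).round(1)
for n in("scene","top"):
    im,d=manip.camera(n);hsv=cv2.cvtColor(im,cv2.COLOR_BGR2HSV).astype(int);P=cloud(n,d);Q=(P-o)@R
    box=(abs(Q[...,0]+5)<45)&(abs(Q[...,1]+95)<30)
    g=box&(hsv[...,0]>40)&(hsv[...,0]<85)&(hsv[...,1]>60);r=box&((hsv[...,0]<10)|(hsv[...,0]>170))&(hsv[...,1]>90)
    ce=lambda m:np.argwhere(m).mean(0)[::-1]
    print(n,"green",g.sum(),M(plane(n,ce(g),281)),"red",r.sum(),M(plane(n,ce(r),276.5)),"expect -5 / +9.7")
    b=box&(Q[...,2]>262)&(Q[...,2]<284);print("boss x",np.percentile(Q[b][:,0],[1,5,50,95,99]).round(1))
    for lo in(306,312):
        k=box&(Q[...,2]>lo)&(Q[...,2]<340);q=Q[k];print("knob",k.sum(),q.mean(0).round(1),np.percentile(q[:,0],[2,98]).round(1),M(plane(n,ce(k),322 if n=="scene" else 328)))
E
```

```text
scene green 3 [ -3.2 -83.  281. ] red 3 [ 11.7 -90.  276.5] expect -5 / +9.7
boss x [-28.7 -26.3  -4.7  17.4  19.9]
knob 60 [-10.2 -90.5 324.3] [-17.7  -3.3] [-10.1 -92.6 322. ]
knob 57 [-10.2 -90.5 325.1] [-17.7  -3.3] [-10.  -93.3 322. ]
top green 8 [ -4.7 -90.6 281. ] red 11 [ 10.2 -97.6 276.5] expect -5 / +9.7
boss x [-29.5 -28.3  -8.5  18.2  21.1]
knob 34 [-11.  -95.8 329.3] [-17.8  -3.4] [-10.8 -95.9 328. ]
knob 34 [-11.  -95.8 329.3] [-17.8  -3.4] [-10.8 -95.9 328. ]
```

The knob is about 5.5 mm short of the upright, with the boss centre at x -4.5 and the knob at -10.5. I'll regrasp it and move the rest.

>>> jog_arm(
  rows=[2.2,-2.9,0,0,0,0,0.4,2.2,-2.9,0,0,0,0,0.4,2.2,-2.9,0,0,0,0,0.4,2.2,-2.9,0,0,0,0,0.4,2.2,-2.9,0,0,0,0,0.4,2.3,-3,0,0,0,0,0.4,0,0,0,0,0,0,0.4,0,0,-1.7,0,0,0,0.4,0,0,-1.7,0,0,0,0.4,0,0,-1.7,0,0,0,0.4,0,0,-1.7,0,0,0,0.4,0,0,0,0,0,0,0.4,0,0,0,0,0,0,0.4],
)

```text
clock: 8.48
eef_pos: [550.6, -82.0, 308.7]
eef_rot: [3.141, -0.001, -2.989]
wrist_force: [1.0, 0.4, 0.5]
finger_gap: 56.7
finger_force: 0.0
```

>>> jog_arm(
  rows=[0,0.1,0,0,0,0,1,0,0,0,0,0,0,1,0,0,0,0,0,0,1,0,0,0,0,0,0,1,0,0,0,0,0,0,1,0,0,0,0,0,0,1,0,0,0,0,0,0,1,0,0,0,0,0,0,1,0.18,0.03,0,0,0,0,1,0.18,0.03,0,0,0,0,1,0.18,0.03,0,0,0,0,1,0,0,0,0,0,0,1,0,0,0,0,0,0,1],
  newtons=25,
)

```text
clock: 9.57
eef_pos: [556.1, -79.4, 308.9]
eef_rot: [3.141, -0.001, -2.988]
wrist_force: [-5.7, 1.3, 4.0]
finger_gap: 13.9
finger_force: 25.0
```

>>> jog_arm(
  rows=[0,0,0,0,0,0,0.4,0,0,0,0,0,0,0.4,0,0,0,0,0,0,0.4,0,0,0,0,0,0,0.4,0,0,0,0,0,0,0.4,0,0,1.7,0,0,0,0.4,0,0,1.7,0,0,0,0.4,0,0,1.7,0,0,0,0.4,0,0,1.7,0,0,0,0.4,-3,2,0.5,0,0,0,0.4,-3,3,0,0,0,0,0.4,-3,3,0,0,0,0,0.4,-3,3,0,0,0,0,0.4,-2,2.5,0,0,0,0,0.4,0,2,0,0,0,0,0.4,0,2,0,0,0,0,0.4,0,0,0,0,0,0,0.4],
)

```text
clock: 10.98
eef_pos: [417.5, 96.2, 382.0]
eef_rot: [3.141, 0.001, -2.986]
wrist_force: [-0.1, -0.0, 0.3]
finger_gap: 56.6
finger_force: 0.0
```

```bash
cat > k.py <<'E'
from h import *
c,s=np.cos(.153),np.sin(.153);R=np.array([[c,-s,0],[s,c,0],[0,0,1]]);o=np.array([546.7,14.1,0])
for n in("scene","top"):
    im,d=manip.camera(n);cv2.imwrite(f"pics/{n}_k.png",im);Q=(cloud(n,d)-o)@R
    box=(abs(Q[...,0]+5)<45)&(abs(Q[...,1]+95)<30)
    b=box&(Q[...,2]>262)&(Q[...,2]<284);k=box&(Q[...,2]>306)&(Q[...,2]<340);q=Q[k]
    print("boss x",np.percentile(Q[b][:,0],[1,5,50,95,99]).round(1),"knob",k.sum(),q.mean(0).round(1),np.percentile(q[:,0],[2,98]).round(1))
print(manip.read_state()["eef_pos"])
E
python3 k.py
```

```text
boss x [-28.7 -26.3  -4.8  17.6  19.9] knob 61 [ -5.8 -90.8 324.4] [-13.    1.5]
boss x [-29.3 -28.  -11.2  16.4  18.8] knob 36 [ -7.3 -95.7 329.1] [-13.9   0.2]
[417.93257958  94.07361907 381.73893267]
```

The lever is now within about 1.5 mm (0.02 rad) of upright. Next is the pull: I'll move over it and descend.

>>> jog_arm(
  rows=[0.9,-2.6,0,0,0,-0.001,0.4,0.9,-2.7,0,0,0,0,0.4,0,0,-2.2,0,0,0,0.4,0,0,-2.2,0,0,0,0.4,0,0,-2.2,0,0,0,0.4,0,0,-2.2,0,0,0,0.4,0,0,-2.2,0,0,0,0.4,0,0,-2.2,0,0,0,0.4,0,0,-2.2,0,0,0,0.4,0,0,-2.2,0,0,0,0.4,0,0,-2.2,0,0,0,0.4,0,0,-2.2,0,0,0,0.4,0,0,0,0,0,0,0.4,0,0,0,0,0,0,0.4],
)

```text
clock: 12.25
eef_pos: [435.8, 40.2, 161.7]
eef_rot: [3.141, -0.002, -2.99]
wrist_force: [0.8, 0.3, 0.0]
finger_gap: 56.2
finger_force: 0.0
```

>>> jog_arm(
  rows=[0,0.15,-1.3,0,0,0,0.4,0,0,-1.3,0,0,0,0.4,0,0,-1.3,0,0,0,0.4,0,0,0,0,0,0,0.4,0,0,0,0,0,0,0.4],
)

```text
clock: 12.67
eef_pos: [436.5, 42.2, 123.9]
eef_rot: [-3.141, 0.001, -2.99]
wrist_force: [0.0, 0.3, 1.0]
finger_gap: 56.4
finger_force: 0.0
```

```bash
python3 - <<'E'
from h import *
s,_=manip.camera("scene");b=s[200:340,240:400]
cv2.imwrite("pics/z3.png",cv2.resize(b,(640,560),interpolation=cv2.INTER_CUBIC));st=manip.read_state();print(st["eef_pos"],st["wrist_force"])
E
```

```text
[436.68981573  42.24384567 124.23706167] [-1.38488629  0.16082211  0.35838511]
```

View pics/z3.png

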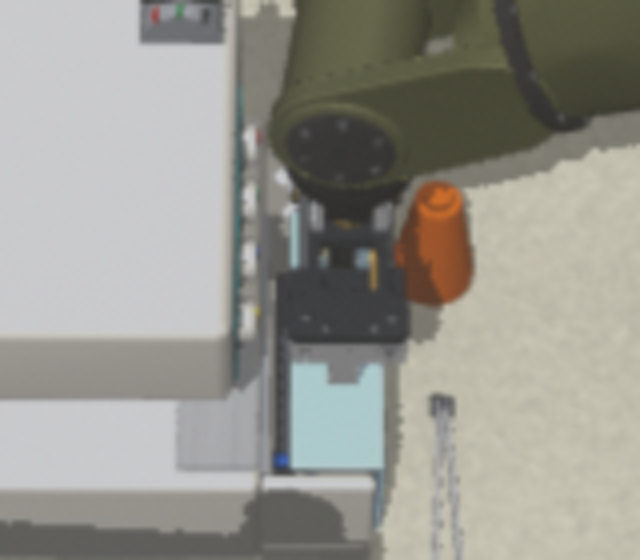

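The finger straddles the pull (hidden at about (345,370) in this crop), and the cone at (435,250) is clear and lower than the gripper body. I'll close on the pull.

>>> jog_arm(
  rows=[0,0,-0.1,0,0,0,1,0,0,0,0,0,0,1,0,0,0,0,0,0,1,0,0,0,0,0,0,1,0,0,0,0,0,0,1,0,0,0,0,0,0,1,0,0,0,0,0,0,1,0,0,0,0,0,0,1,0,0,0,0,0,0,1,0,0,0,0,0,0,1],
  newtons=30,
)

```text
clock: 13.55
eef_pos: [435.9, 42.7, 121.8]
eef_rot: [3.141, -0.0, -2.989]
wrist_force: [-1.6, 4.4, 1.4]
finger_gap: 9.4
finger_force: 30.0
```

>>> jog_arm(
  rows=[0.03,-0.2,0,0,0,0,1,0.03,-0.2,0,0,0,0,1,0.03,-0.2,0,0,0,0,1,0.03,-0.2,0,0,0,0,1,0.03,-0.2,0,0,0,0,1,0.03,-0.2,0,0,0,0,1,0.03,-0.2,0,0,0,0,1,0.03,-0.2,0,0,0,0,1,0.03,-0.2,0,0,0,0,1,0.03,-0.17,0,0,0,0,1,0,0,0,0,0,0,1,0,0,0,0,0,0,1,0,0,0,0,0,0,1],
)

```text
clock: 14.63
eef_pos: [438.9, 22.9, 121.8]
eef_rot: [3.141, 0.0, -2.99]
wrist_force: [-1.2, 6.5, 2.1]
finger_gap: 9.9
finger_force: 30.0
```

```bash
python3 - <<'E'
from h import *
c,s=np.cos(.153),np.sin(.153);R=np.array([[c,-s,0],[s,c,0],[0,0,1]]);o=np.array([546.7,14.1,0])
def edges(n,im):
    hsv=cv2.cvtColor(im,cv2.COLOR_BGR2HSV); out={}
    v,u=np.mgrid[:480,:640]; K,Rc,t=cam(n); D=np.stack([(u-K[0,2])/K[0,0],(v-K[1,2])/K[1,1],np.ones(u.shape)],-1)@Rc
    C=-Rc.T@t; X=C+D*((111-C[2])/D[...,2])[...,None]; Q=(X-o)@R
    m=(hsv[...,0]>85)&(hsv[...,0]<110)&(hsv[...,1]>30)&(hsv[...,2]>120)&(Q[...,0]>-125)&(Q[...,0]<-85)&(abs(Q[...,1])<190)
    y=Q[m][:,1]; return m.sum(),np.percentile(y,[0,1,99,100]).round(1)
for n in("scene","top"):
    im,_=manip.camera(n);cv2.imwrite(f"pics/{n}5.png",im);print(n,edges(n,cv2.imread(f"pics/{n}0.png")),edges(n,im))
st=manip.read_state();p=st["eef_pos"];print(p,((p-o)@R).round(1),st["wrist_force"])
for a in((435.9,42.7,0),(435.4,42,0)):print(((np.array(a)-o)@R).round(1))
s=cv2.imread("pics/scene5.png");t=cv2.imread("pics/top5.png")
cv2.imwrite("pics/z4.png",np.hstack([cv2.resize(s[220:340,240:360],(400,400),interpolation=cv2.INTER_CUBIC),cv2.resize(t[170:290,220:340],(400,400),interpolation=cv2.INTER_CUBIC)]))
E
```

```text
scene (np.int64(913), array([-55.3, -55.1, 133.6, 171.8])) (np.int64(419), array([-17.1,  41.2, 114. , 133.5]))
top (np.int64(36), array([-57.6, -57.5, 132.1, 132.1])) (np.int64(13), array([-77.9, -77.8, -74.3, -74.3]))
[438.94371917  22.8590454  121.7846834 ] [-105.2   25.1  121.8] [-1.33261319  7.2295255   2.25522234]
[-105.1   45.2    0. ]
[-105.7   44.5    0. ]
```

View pics/z4.png

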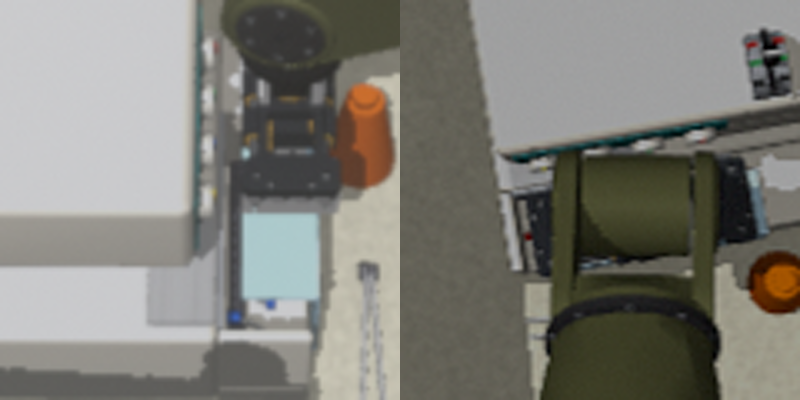

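The cover has moved about 20 mm: the left edge went from 133.6 to 114 and the right edge from -57.5 to -77.8, with a 7 N pull. The crop shows the cover's interior exposed at (270,305), and the lever is still at the green mark. Now I'll hold it for over 3 s.

>>> jog_arm(
  rows=[0,0,0,0,0,0,1,0,0,0,0,0,0,1,0,0,0,0,0,0,1,0,0,0,0,0,0,1,0,0,0,0,0,0,1,0,0,0,0,0,0,1,0,0,0,0,0,0,1,0,0,0,0,0,0,1,0,0,0,0,0,0,1,0,0,0,0,0,0,1,0,0,0,0,0,0,1,0,0,0,0,0,0,1,0,0,0,0,0,0,1,0,0,0,0,0,0,1,0,0,0,0,0,0,1,0,0,0,0,0,0,1,0,0,0,0,0,0,1,0,0,0,0,0,0,1,0,0,0,0,0,0,1,0,0,0,0,0,0,1],
)

```text
clock: 16.4
eef_pos: [438.9, 22.9, 121.8]
eef_rot: [3.141, 0.0, -2.989]
wrist_force: [-1.0, 6.4, 2.3]
finger_gap: 10.0
finger_force: 30.0
```

>>> jog_arm(
  rows=[0,0,0,0,0,0,1,0,0,0,0,0,0,1,0,0,0,0,0,0,1,0,0,0,0,0,0,1,0,0,0,0,0,0,1,0,0,0,0,0,0,1,0,0,0,0,0,0,1,0,0,0,0,0,0,1,0,0,0,0,0,0,1,0,0,0,0,0,0,1,0,0,0,0,0,0,1,0,0,0,0,0,0,1,0,0,0,0,0,0,1,0,0,0,0,0,0,1,0,0,0,0,0,0,1,0,0,0,0,0,0,1,0,0,0,0,0,0,1,0,0,0,0,0,0,1,0,0,0,0,0,0,1,0,0,0,0,0,0,1],
)

```text
clock: 18.07
eef_pos: [438.9, 22.9, 121.8]
eef_rot: [3.141, -0.0, -2.99]
wrist_force: [-0.3, 6.6, 2.1]
finger_gap: 9.7
finger_force: 30.0
```

>>> jog_arm(
  rows=[0,0,0,0,0,0,1,0,0,0,0,0,0,1,0,0,0,0,0,0,1,0,0,0,0,0,0,1,0,0,0,0,0,0,1,0,0,0,0,0,0,1,0,0,0,0,0,0,1,0,0,0,0,0,0,1,0,0,0,0,0,0,1,0,0,0,0,0,0,1],
)

```text
clock: 18.9
eef_pos: [438.9, 22.9, 121.8]
eef_rot: [3.141, -0.0, -2.99]
wrist_force: [-1.2, 6.8, 1.6]
finger_gap: 9.8
finger_force: 30.0
```

```bash
python3 -c "
from cell import manip
s=manip.read_state();print(s['clock'],s['eef_pos'],s['wrist_force'],s['finger_gap'])
print(manip.sign_off())"
```

```text
18.9 [438.91963874  22.87762206 121.76156712] [-1.22891952  6.79445256  1.60444348] 9.806698811026264
the job is handed in; nothing more can be done
None
```

Job handed in at 18.9 s: the lever stands at the green mark (about 0.02 rad from upright as measured, after one regrasp), and the cover was slid about 20 mm, held steady for over 4 s and is still held; I saw nothing else on the ledge disturbed.

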